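Reset the tripped lathe overload and restart

ROBOT

A 6-joint arm with a two-finger parallel gripper is mounted at the origin on the work surface. World frame = base frame: x ahead of the robot, y to its left, z up, the work surface at z = 0. Lengths are in m, angles in rad, forces in N, time in s.
With the tool pointing down it reaches from about 0.25 to 0.8 m from the base axis. Payload 3.9 kg.
Tool frame: the origin (TCP) lies at the very end of the fingers, on their centre line; the grasp point (between the pads) lies ctrl.tcp_to_grasp behind it (ctrl.tcp_to_grasp is the distance from the TCP to the grasp point, in m); z points along the fingers, y is the direction in which the jaws open and shut (so a half turn about z gives the same grasp; the last joint's range is limited). The gripper opens to 85 mm and grips with 20 to 120 N. Pads are 22 mm wide; open, the fingers measure 114 mm over their backs; the gripper's body (76 mm by 85 mm) begins 54 mm behind the grasp point. The pads swing forward as they close: fully open they stand 13 mm farther back than shut.
Start: joints at [-1.231, 0.26, -0.138, 1.173, 0, 1.571], TCP at [0.175, -0.495, 0.231] pointing down, gripper open.
Joint ranges: [-2.78, 2.78], [-0.83, 1.72], [-1.28, 1.37], [-1.9, 2.12], [-1.57, 1.48], [-3.14, 3.14]. Speed limits (rad/s): [2.57, 2.57, 3.14, 3.14, 3.14, 3.14].

INTERFACE

Orientations are given as a unit quaternion [w, x, y, z].
In Python, from rig import ctrl, eyes gives the robot as it stands.
- The arm moves only by the tool send_rows, never from a script. Its argument "commands" is a list of rows, each an object with "rotation": the turn, a rotation vector about the tool's x, y, z in rad, a list of three; "xyz": the shift along the tool's x, y, z in cm, a list of three; "hand": the finger opening in cm, from 0 to 8.54. A call has 1 to 12 rows; each row is the pose to reach, as a shift and turn from the pose commanded when the call began, along the tool's axes at that moment; what a row does not reach only later rows make up. A row lasts 1/10 s, in which the tool goes at most 50 mm and 8.59 degrees, less where a joint would pass 70% of its speed; a pose out of reach is approached as far as the arm can. A call with a gripper value outside its range is refused whole. The fingers move at their own pace and stop on an object; "force" is the grip in N (left out, the last holds). Time passes only in rows, so rows that repeat a pose let the fingers close. It gives the time, the measured TCP pose, the force and the opening at its end, in the units of the state.
- ctrl.read_state(): the state, without advancing time (a new reading comes with each control period).
- eyes.grab_frame(name): name is "scene" or "top"; returns (picture, depth): 420x560x3 uint8, red, green, blue; 420x560 float32, m along the optical axis (not along the pixel's ray), 0 where there is no reading.
- eyes.camera_info(name): a dict with "mtx" (3x3 intrinsics, pixels), "extrinsics" (4x4, takes a point from world to camera coordinates). Camera axes: x right, y down, z forward; pixel columns grow to the right and rows downward; lengths in m; the calibration is good to about 2 mm. A picture is of the moment at which its call begins. camera_info takes no time and is no camera call.
- ctrl.finish_job(): hands the job in, once; it reports no verdict.
The state is a dict: "time_s": time; "joints": joint angles; "dq": joint speeds; "joint_efforts": joint torques, N m; "eef_pos": TCP position; "orientation": TCP orientation; "wrist_force": force on the tool from outside, world axes, zero at the start; "moment": the same for the moment, N m; "grip_width": finger opening in m.
Only numpy, scipy, OpenCV 4.12 (cv2) and the standard library are available. Lean on these libraries where they do the work, as an engineer would, in place of code of your own. Each camera call takes 0.05 s, during which the arm holds its last target.

TASK

The cymbal lathe's overload has tripped. Reach a fingertip into the deep round well of the overload box and press the sunken reset key fully home, where it stays; then, on the push-button station, press the start key inside the low round collar right down and let it spring back. Leave the key in the square well and the mushroom-headed stop button unpressed, and do not lift or shift the two boxes or the loose things on the bench.

Things in the scene. Friction and masses are not known exactly. Their poses are not given: they have to be found in the camera images.
- overload_box: Grey painted steel box, 110 (x) x 180 (y) x 80 mm high, about 1.8 kg, standing loose on rubber feet. Origin: centre of its underside; z up. Its top has two wells with vertical walls, 40 mm deep: a round one, 46 mm in diameter, centred 42 mm to +y of the box's middle (reset), and a square one, 46 x 46 mm, centred 42 mm to -y (test key, leave alone). Each holds an off-white key. Six small screw heads stand 1 mm above the top.
- reset_well (a point): Centre of the mouth of the round well, level with the box's top (80 mm above the bench); axes as the box's.
- test_well (a point): Centre of the mouth of the square well, level with the box's top; axes as the box's. The key in it is sprung (about 2 N to start moving, 5 N fully down, travel 8 mm), its top 22 mm below the mouth.
- reset_key_top (a point): Centre of the top of the reset key, a flat off-white disc 24 mm in diameter in the middle of the round well. Tripped, its top lies 22 to 24 mm below the mouth; fully home, 30 mm below it.
- reset_key (a joint): How far the reset key is pushed in, m: about 0 when tripped (starts 0 to 0.0015), 0.008 fully home against a hard stop. About 4 N of friction, no spring: it stays where it is pushed.
- test_key (a joint): How far the test key in the square well is pressed, m: 0 free, 0.008 fully down.
- station: Grey plastic push-button station, 90 (x) x 170 (y) x 50 mm high, about 1.4 kg, standing loose on rubber feet. Origin: centre of its underside; z up. On its top, 42 mm to +y of the middle, is a steel collar (58 mm outside, 47 mm inside diameter, 14 mm high) round the start key; 42 mm to -y stands the black mushroom-headed stop button (head 40 mm in diameter).
- start_key_top (a point): Centre of the top of the start key, a flat off-white disc 28 mm in diameter inside the collar, 58 mm above the bench and 6 mm below the collar's rim.
- start_key (a joint): How far the start key is pressed, m: 0 free, 0.005 fully down against a hard stop. Sprung: about 2 N to start moving, 5 N fully down; springs back when released.
- stop_top (a point): Centre of the top of the mushroom-headed stop button, 82 mm above the bench.
- stop_button (a joint): How far the stop button is pressed, m: 0 free, 0.006 fully down; about 3 N to start moving, 7 N fully down.
- hub: Loose turned steel hub standing between the two boxes: foot 42 mm in diameter, neck 24 mm, 44 mm high. Origin: centre of its underside.
- cymbal: Loose small brass cymbal lying beyond the boxes, 160 mm in diameter, 22 mm high at its bell. Origin: centre of its underside.
- oil: Amber oil bottle with a black cap standing beyond the boxes to the left, 56 mm in diameter, 130 mm high. Origin: centre of its underside.
- hammer: Hammer lying to the right of the boxes, handle towards the robot; origin under its middle, its length along its own x.
Not all that is in view belongs to the job. What is shaped like the station but brown is not meant.

How it is judged:
By the outcome, as a careful person would: the job done as asked, in the order asked, and still so for the second after the job is handed in, with the robot touching nothing.
It also fails if it takes over 38 s, if anything falls off the work surface, if the arm or the gripper's body presses on something with over 40 N, if the wrist force passes 120 N, or if a joint passes its speed limit or range.

## Working session

There is one attempt and no reset: what is moved stays moved. The work goes in short steps, Python scripts to look and compute and a tool call to move; the robot and the scene stay as the last step left them, time stands still between calls to the robot, and variables do not carry over. Pictures are saved under pics/ and viewed, and the job is handed in when it is done.

Besides the shell and the picture viewer there is one more tool, called after "Request:" by a JSON object that holds its "op" and its "data". send_rows: Moves the arm, as the interface text tells. Its arguments: {"type":"object","properties":{"commands":{"type":"array"},"force":{"type":"number"}},"required":["commands"]}

```bash
ls; mkdir -p pics; python3 - <<'E'
from rig import ctrl, eyes
import cv2, numpy as np
print(ctrl.read_state(), ctrl.tcp_to_grasp)
for n in ("scene","top"):
    p,d=eyes.grab_frame(n); cv2.imwrite(f"pics/{n}0.png",p[...,::-1]); np.savez(f"{n}0.npz",p=p,d=d)
    i=eyes.camera_info(n); print(n,np.round(i["mtx"],2),np.round(i["extrinsics"],4))
E
```

```text
pics
{'time_s': 0.0, 'joints': array([-1.23100116e+00,  2.60674107e-01, -1.39424681e-01,  1.17268605e+00,
        4.00342233e-06,  1.57082099e+00]), 'dq': array([ 0.00038327, -0.00087108,  0.00141067, -0.0004168 , -0.00063866,
       -0.00021514]), 'joint_efforts': array([ 2.94727361e-03, -4.05680180e+01,  2.53919524e+01,  1.87549257e-02,
        1.04705400e-04, -1.55645455e-05]), 'eef_pos': array([ 0.17474589, -0.49431782,  0.23044906]), 'orientation': array([-9.80274521e-04,  9.85603686e-01,  1.69069171e-01, -1.66148945e-04]), 'wrist_force': array([0.00105072, 0.01137544, 0.49555532]), 'moment': array([0.01495915, 0.00076459, 0.00508245]), 'grip_width': 0.08533343171756498} 0.0187
scene [[397.79   0.   274.96]
 [  0.   397.79 208.77]
 [  0.     0.     1.  ]] [[ 0.832   0.5546 -0.015  -0.4065]
 [ 0.3976 -0.6149 -0.681  -0.2033]
 [-0.387   0.5606 -0.7321  1.1851]
 [ 0.      0.      0.      1.    ]]
top [[409.44   0.   281.43]
 [  0.   409.44 210.5 ]
 [  0.     0.     1.  ]] [[-0.0295 -0.9991 -0.0306 -0.03  ]
 [-0.9811  0.0348 -0.1902  0.5513]
 [ 0.1911  0.0244 -0.9813  1.0816]
 [ 0.      0.      0.      1.    ]]
```

View pics/scene0.png

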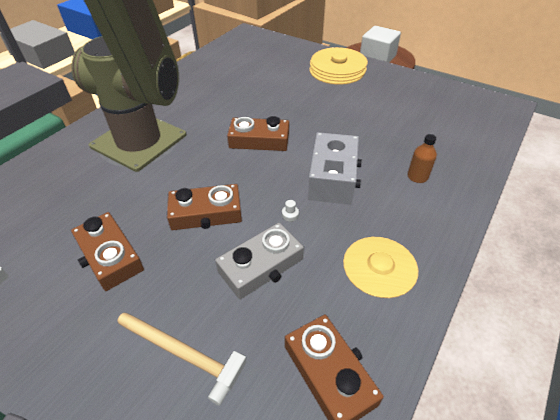

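View pics/top0.png

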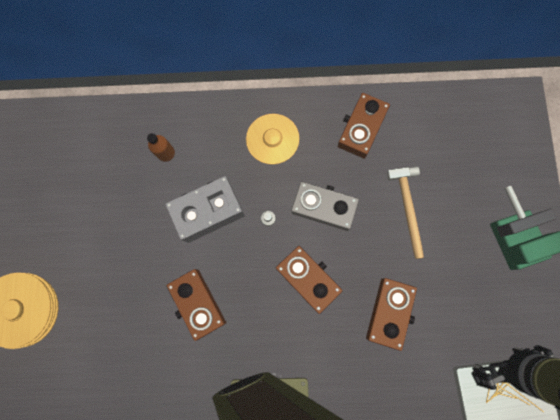

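The scene view shows the one grey box with a round and a square well at about (337,165), and the grey station at (260,258). In the top view the overload box is at (205,208), with its round well at (190,215) and square well at (218,202). Five boxes are station-shaped:
- **Grey:** (325,205).
- **Brown:** (308,279), (195,304), (392,314) and (363,125).

Only the grey one fits the description. I'll confirm it in an enlarged crop and measure.

```bash
cat > h.py <<'E'
import numpy as np, cv2
from rig import eyes
def cast(n,uv,z):
    i=eyes.camera_info(n);K=i["mtx"];T=i["extrinsics"];R=T[:3,:3];t=T[:3,3]
    c=-R.T@t; d=R.T@np.linalg.inv(K)@np.array([uv[0],uv[1],1.]); return c+d*(z-c[2])/d[2]
def pt(n,uv,d):
    i=eyes.camera_info(n);K=i["mtx"];T=i["extrinsics"];R=T[:3,:3];t=T[:3,3]
    return R.T@(np.linalg.inv(K)@np.array([uv[0],uv[1],1.])*d-t)
E
python3 - <<'E'
from h import *
for n,rois in (("top",dict(box=(155,170,255,245),st=(285,175,365,235))),("scene",dict(box=(300,125,370,205),st=(210,215,310,300)))):
    z=np.load(n+"0.npz");p=z["p"];d=z["d"];hsv=cv2.cvtColor(p,cv2.COLOR_RGB2HSV)
    for k,(a,b,c,e) in rois.items():
        cv2.imwrite(f"pics/c_{n}_{k}.png",cv2.resize(p[b:e,a:c,::-1],None,fx=6,fy=6,interpolation=cv2.INTER_NEAREST))
        m=np.zeros(p.shape[:2],np.uint8); m[b:e,a:c]=((p[b:e,a:c].min(2)>200)*255)
        N,l,s,cen=cv2.connectedComponentsWithStats(m)
        for j in range(1,N):
            if s[j,4]<25: continue
            cc=cen[j]; dd=np.median(d[l==j]); w=pt(n,cc,dd)
            print(n,k,cc.round(1),s[j],"depthpt",w.round(4),"z.057",cast(n,cc,.057).round(4))
        # top face from depth
        v,u=np.mgrid[b:e,a:c]; P=np.array([pt(n,(x,y),d[y,x]) for x,y in zip(u.ravel(),v.ravel())])
        H=.08 if k=="box" else .05
        q=(abs(P[:,2]-H)<.004)
        mm=np.zeros(p.shape[:2],np.uint8); mm[v.ravel()[q],u.ravel()[q]]=1
        N,l,s,cen=cv2.connectedComponentsWithStats(mm); j=1+s[1:,4].argmax()
        cs,_=cv2.findContours((l==j).astype(np.uint8),cv2.RETR_EXTERNAL,cv2.CHAIN_APPROX_NONE)
        W=np.array([cast(n,x[0],H)[:2] for x in cs[0]],np.float32)
        print(n,k,"rect",cv2.minAreaRect(W*1000), "z med",np.median(P[q,2]))
E
```

```text
top box [218.6 202. ] [215 198   8   9  55] depthpt [0.5791 0.126  0.0581] z.057 [0.5793 0.1262 0.057 ]
top box [191.1 215.2] [187 211   9   9  57] depthpt [0.5445 0.2024 0.0578] z.057 [0.5447 0.2026 0.057 ]Traceback (most recent call last):
  File "<stdin>", line 13, in <module>
  File "h.py", line 7, in pt
    i=eyes.camera_info(n);K=i["mtx"];T=i["extrinsics"];R=T[:3,:3];t=T[:3,3]
ValueError: time passes only in moves, steps and waits
```

```bash
python3 - <<'E'
from rig import eyes
import numpy as np,pickle
pickle.dump({n:{k:np.array(v) for k,v in eyes.camera_info(n).items() if k in("mtx","extrinsics")} for n in("scene","top")},open("cam.pkl","wb"))
E
cat > h.py <<'E'
import numpy as np, cv2, pickle
C=pickle.load(open("cam.pkl","rb"))
def cast(n,uv,z):
    K=C[n]["mtx"];T=C[n]["extrinsics"];R=T[:3,:3];t=T[:3,3]
    c=-R.T@t; d=R.T@np.linalg.inv(K)@np.array([uv[0],uv[1],1.]); return c+d*(z-c[2])/d[2]
def pt(n,uv,d):
    K=C[n]["mtx"];T=C[n]["extrinsics"];R=T[:3,:3];t=T[:3,3]
    return R.T@(np.linalg.inv(K)@np.array([uv[0],uv[1],1.])*d-t)
def proj(n,P):
    q=C[n]["mtx"]@(C[n]["extrinsics"]@np.append(P,1))[:3]; return q[:2]/q[2]
E
cat > m.py <<'E'
from h import *
for n,rois in (("top",dict(box=(155,170,255,245),st=(285,175,365,235))),("scene",dict(box=(300,125,370,205),st=(210,215,310,300)))):
    z=np.load(n+"0.npz");p=z["p"];d=z["d"]
    for k,(a,b,c,e) in rois.items():
        cv2.imwrite(f"pics/c_{n}_{k}.png",cv2.resize(p[b:e,a:c,::-1],None,fx=6,fy=6,interpolation=cv2.INTER_NEAREST))
        m=np.zeros(p.shape[:2],np.uint8); m[b:e,a:c]=((p[b:e,a:c].min(2)>200)*255)
        N,l,s,cen=cv2.connectedComponentsWithStats(m)
        for j in range(1,N):
            if s[j,4]<25: continue
            cc=cen[j]; dd=np.median(d[l==j]); w=pt(n,cc,dd)
            print(n,k,cc.round(1),s[j],"depthpt",w.round(4),"z.057",cast(n,cc,.057).round(4))
        v,u=np.mgrid[b:e,a:c]; P=np.array([pt(n,(x,y),d[y,x]) for x,y in zip(u.ravel(),v.ravel())])
        H=.08 if k=="box" else .05
        q=(abs(P[:,2]-H)<.004)
        mm=np.zeros(p.shape[:2],np.uint8); mm[v.ravel()[q],u.ravel()[q]]=1
        N,l,s,cen=cv2.connectedComponentsWithStats(mm); j=1+s[1:,4].argmax()
        cs,_=cv2.findContours((l==j).astype(np.uint8),cv2.RETR_EXTERNAL,cv2.CHAIN_APPROX_NONE)
        W=np.array([cast(n,x[0],H)[:2] for x in cs[0]],np.float32)
        print(n,k,"rect",cv2.minAreaRect(W*1000), "z med",np.median(P[q,2]))
a=cv2.imread("pics/c_top_box.png");b=cv2.imread("pics/c_top_st.png")
cv2.imwrite("pics/crops_top.png",cv2.resize(np.vstack([a,cv2.copyMakeBorder(b,0,0,0,a.shape[1]-b.shape[1],0)]),None,fx=.7,fy=.7))
E
python3 m.py
```

```text
top box [218.6 202. ] [215 198   8   9  55] depthpt [0.5791 0.126  0.0581] z.057 [0.5793 0.1262 0.057 ]
top box [191.1 215.2] [187 211   9   9  57] depthpt [0.5445 0.2024 0.0578] z.057 [0.5447 0.2026 0.057 ]
top box rect ((561.4205932617188, 164.03204345703125), (111.26734161376953, 180.06004333496094), 23.7620792388916) z med 0.08032127755182554
top st [310.4 199.2] [306 195  10  10  78] depthpt [ 0.5778 -0.1291  0.0582] z.057 [ 0.5781 -0.1291  0.057 ]
top st rect ((562.470703125, -168.39871215820312), (169.15267944335938, 90.027099609375), 70.57624053955078) z med 0.05022265123549827
scene box [332.6 171.7] [328 170  10   4  32] depthpt [0.5767 0.1282 0.058 ] z.057 [0.5763 0.1293 0.057 ]
scene box rect ((561.1917724609375, 161.36021423339844), (109.87893676757812, 184.59658813476562), 23.833974838256836) z med 0.07948643768983205
scene st [289.8 215.7] [284 215  13   3  28] depthpt [ 0.5463 -0.0221  0.0161] z.057 [ 0.5655 -0.0535  0.057 ]
scene st [275.4 239.7] [262 229  28  21 293] depthpt [ 0.5773 -0.1297  0.0592] z.057 [ 0.5763 -0.1283  0.057 ]
scene st rect ((564.33935546875, -171.73463439941406), (168.9511260986328, 91.05133056640625), 70.51793670654297) z med 0.04941667858860826
```

View pics/crops_top.png

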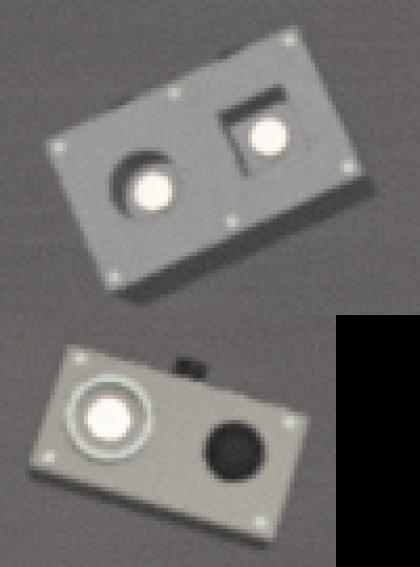

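The crops confirm both targets. The box's round well is at full-frame pixel (191,215), with yaw about 23.8° and a size of 111x180 mm, which matches. The only grey station has its collar at (310,199) and yaw about -19.5°. The key centres agree with the box rectangles to within 1.5 mm.

- **Reset:** (0.5445, 0.2025)
- **Start:** (0.577, -0.129)

Next I'll work out the moves.

```bash
cat > go.py <<'E'
import sys,numpy as np
from scipy.spatial.transform import Rotation as Ro
from rig import ctrl
def go(P,yaw_y=None,pr=True):
    s=ctrl.read_state();q=s["orientation"];R=Ro.from_quat([*q[1:],q[0]])
    x=R.inv().apply(np.array(P)-s["eef_pos"])*100
    y=R.as_matrix()[:,1]; ang=np.arctan2(y[1],y[0]) if yaw_y is None else yaw_y
    Y=np.array([np.cos(ang),np.sin(ang),0]);Z=np.array([0,0,-1.]);X=np.cross(Y,Z)
    rv=(R.inv()*Ro.from_matrix(np.c_[X,Y,Z])).as_rotvec()
    print("t",s["time_s"],"tcp",s["eef_pos"].round(4),"yawy",round(np.arctan2(y[1],y[0]),3),"tilt",R.as_matrix()[:,2].round(4),"xyz cm",x.round(2),"rot",rv.round(3),"F",s["wrist_force"].round(2),"w",s["grip_width"],"j",s["joints"].round(3))
if __name__=="__main__":
    a=[float(v) for v in sys.argv[1:]]; go(a[:3],a[3] if len(a)>3 else None)
E
python3 go.py .5445 .2025 .2 .35
```

```text
t 0.1 tcp [ 0.1748 -0.4944  0.2305] yawy -1.231 tilt [-6.0e-04  1.7e-03 -1.0e+00] xyz cm [ 58.09 -53.38   3.15] rot [-1.000e-03 -1.000e-03 -1.581e+00] F [ 0.27 -0.36 -0.39] w 0.08526366296496103 j [-1.231  0.261 -0.139  1.173 -0.     1.571]
```

Request:
{"op": "send_rows", "data": {"commands": [{"xyz": [3,-2,-1],"rotation": [0,0,-0.1],"hand": 0},{"xyz": [6,-5,-1],"rotation": [0,0,-0.2],"hand": 0},{"xyz": [9,-8,-1],"rotation": [0,0,-0.3],"hand": 0},{"xyz": [12,-11,-1],"rotation": [0,0,-0.4],"hand": 0},{"xyz": [15,-14,-1],"rotation": [0,0,-0.5],"hand": 0},{"xyz": [18,-17,-1],"rotation": [0,0,-0.6],"hand": 0},{"xyz": [21,-20,-1],"rotation": [0,0,-0.7],"hand": 0},{"xyz": [24,-23,-1],"rotation": [0,0,-0.8],"hand": 0},{"xyz": [28,-26,-1],"rotation": [0,0,-0.9],"hand": 0},{"xyz": [31,-29,-1],"rotation": [0,0,-1.0],"hand": 0},{"xyz": [35,-32,-1],"rotation": [0,0,-1.1],"hand": 0},{"xyz": [38,-35,-1],"rotation": [0,0,-1.2],"hand": 0}], "force": 30}}

```text
time_s: 1.3
eef_pos: [0.4177, -0.0363, 0.2412]
orientation: [0.0, 0.716, 0.698, 0.0]
wrist_force: [1.2, -0.7, 1.2]
grip_width: 0.0
```

```bash
python3 go.py .5445 .2025 .2 .35
```

```text
t 1.3 tcp [ 0.4177 -0.0363  0.2412] yawy -0.026 tilt [ 7.e-04 -0.e+00 -1.e+00] xyz cm [24.2  12.04  4.13] rot [ 0.001  0.    -0.376] F [ 1.22 -0.71  1.22] w 1.8702611674441937e-05 j [-0.087  0.074 -0.345  1.152  0.     1.51 ]
```

Request:
{"op": "send_rows", "data": {"commands": [{"xyz": [4,2,0],"rotation": [0,0,-0.06],"hand": 0},{"xyz": [8,4,0],"rotation": [0,0,-0.12],"hand": 0},{"xyz": [12,6,1],"rotation": [0,0,-0.18],"hand": 0},{"xyz": [16,8,2],"rotation": [0,0,-0.25],"hand": 0},{"xyz": [20,10,3],"rotation": [0,0,-0.32],"hand": 0},{"xyz": [23,11.5,4],"rotation": [0,0,-0.37],"hand": 0},{"xyz": [24.2,12,4.1],"rotation": [0,0,-0.37],"hand": 0},{"xyz": [24.2,12,4.1],"rotation": [0,0,-0.37],"hand": 0},{"xyz": [24.2,12,4.1],"rotation": [0,0,-0.37],"hand": 0},{"xyz": [24.2,12,4.1],"rotation": [0,0,-0.37],"hand": 0}]}}

```text
time_s: 2.3
eef_pos: [0.5435, 0.1984, 0.2009]
orientation: [0.0, 0.578, 0.816, -0.0]
wrist_force: [0.4, 0.1, 0.1]
grip_width: -0.0001
```

```bash
python3 go.py .5445 .2025 .09; python3 - <<'E'
from h import *
from rig import eyes
p,d=eyes.grab_frame("scene"); cv2.imwrite("pics/s1.png",p[...,::-1]); np.savez("s1.npz",p=p,d=d)
cv2.imwrite("pics/s1c.png",cv2.resize(p[60:220,260:400,::-1],None,fx=4,fy=3.7))
print(proj("scene",[.5445,.2025,.2]))
E
```

```text
t 2.3 tcp [0.5435 0.1984 0.2009] yawy 0.337 tilt [-1.e-04 -5.e-04 -1.e+00] xyz cm [ 0.36  0.23 11.09] rot [-0.  0.  0.] F [0.4  0.13 0.07] w -5.890284439943439e-05 j [ 0.35   0.365 -0.065  1.141 -0.     1.584]
[340.77924187 104.18432951]
```

View pics/s1c.png

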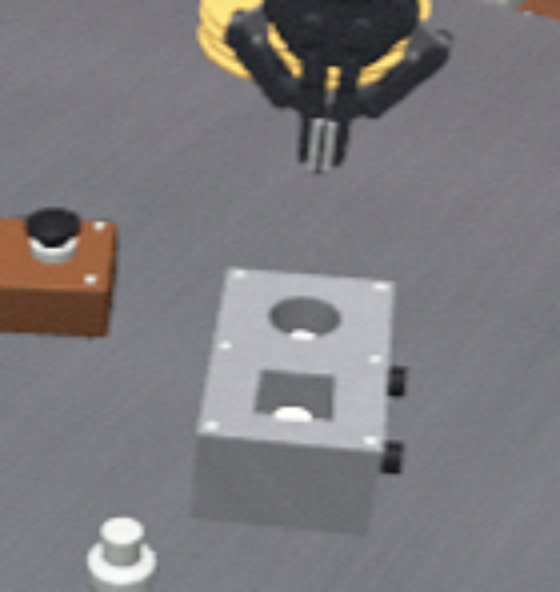

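The crop shows the closed fingertips at about (320,170). They are slim, about 27 mm, until the knuckles some 50 mm up, and they sit directly above the round well. The fingers should fit the 46 mm bore down to 30 mm. Next I'll descend to just above the mouth.

Request:
{"op": "send_rows", "data": {"commands": [{"xyz": [0.36,0.23,2],"rotation": [0,0,0],"hand": 0},{"xyz": [0.36,0.23,4.5],"rotation": [0,0,0],"hand": 0},{"xyz": [0.36,0.23,7.5],"rotation": [0,0,0],"hand": 0},{"xyz": [0.36,0.23,9.5],"rotation": [0,0,0],"hand": 0},{"xyz": [0.36,0.23,10.5],"rotation": [0,0,0],"hand": 0},{"xyz": [0.36,0.23,10.8],"rotation": [0,0,0],"hand": 0},{"xyz": [0.36,0.23,10.8],"rotation": [0,0,0],"hand": 0},{"xyz": [0.36,0.23,10.8],"rotation": [0,0,0],"hand": 0},{"xyz": [0.36,0.23,10.8],"rotation": [0,0,0],"hand": 0}]}}

```text
time_s: 3.25
eef_pos: [0.546, 0.2043, 0.0936]
orientation: [0.001, 0.578, 0.816, 0.001]
wrist_force: [-1.1, 0.6, 0.5]
grip_width: 0.0002
```

```bash
python3 go.py .5445 .2025 .06; python3 - <<'E'
from h import *
from rig import eyes
p,d=eyes.grab_frame("scene"); 
cv2.imwrite("pics/s2c.png",cv2.resize(p[90:220,280:400,::-1],None,fx=4.5,fy=4.5))
E
```

```text
t 3.25 tcp [0.546  0.2043 0.0936] yawy 0.339 tilt [ 2.3e-03  8.0e-04 -1.0e+00] xyz cm [-0.12 -0.21  3.36] rot [ 0.002 -0.     0.   ] F [-1.13  0.59  0.53] w 0.00018994336815197536 j [ 0.358  0.444 -0.236  0.889 -0.     1.59 ]
```

View pics/s2c.png

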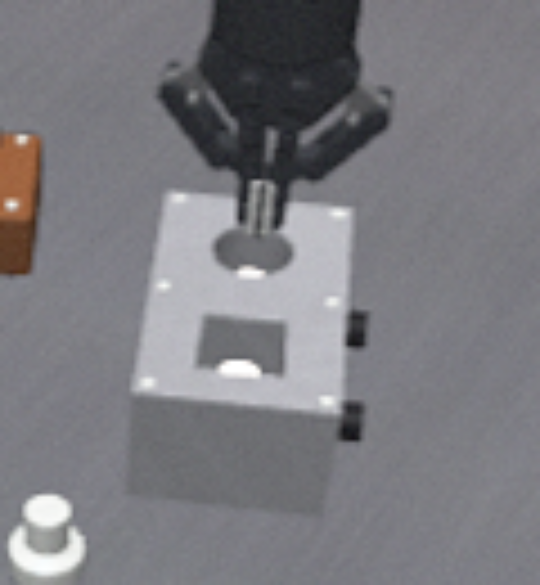

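The crop shows the tip at about (262,235), just above the mouth centred at about (253,250) in the crop, with the key visible below. I'll trim 2 mm and let it settle before entering.

Request:
{"op": "send_rows", "data": {"commands": [{"xyz": [-0.12,-0.2,0.2],"rotation": [0,0,0],"hand": 0},{"xyz": [-0.12,-0.2,0.2],"rotation": [0,0,0],"hand": 0},{"xyz": [-0.12,-0.2,0.2],"rotation": [0,0,0],"hand": 0},{"xyz": [-0.12,-0.2,0.2],"rotation": [0,0,0],"hand": 0}]}}

```text
time_s: 3.7
eef_pos: [0.5435, 0.2022, 0.0903]
orientation: [0.0, 0.578, 0.816, 0.0]
wrist_force: [-0.2, -0.6, -0.6]
grip_width: 0.0001
```

```bash
python3 go.py .5445 .2025 .06
```

```text
t 3.7 tcp [0.5435 0.2022 0.0903] yawy 0.339 tilt [ 0.  0. -1.] xyz cm [-0.01  0.1   3.03] rot [ 0.  0. -0.] F [-0.18 -0.56 -0.58] w 0.00014715871640432385 j [ 0.356  0.444 -0.245  0.881 -0.     1.588]
```

Request:
{"op": "send_rows", "data": {"commands": [{"xyz": [0,0.1,0.5],"rotation": [0,0,0],"hand": 0},{"xyz": [0,0.1,1.0],"rotation": [0,0,0],"hand": 0},{"xyz": [0,0.1,1.5],"rotation": [0,0,0],"hand": 0},{"xyz": [0,0.1,2.0],"rotation": [0,0,0],"hand": 0},{"xyz": [0,0.1,2.4],"rotation": [0,0,0],"hand": 0},{"xyz": [0,0.1,2.8],"rotation": [0,0,0],"hand": 0},{"xyz": [0,0.1,2.9],"rotation": [0,0,0],"hand": 0},{"xyz": [0,0.1,2.9],"rotation": [0,0,0],"hand": 0},{"xyz": [0,0.1,2.9],"rotation": [0,0,0],"hand": 0}]}}

```text
time_s: 4.6
eef_pos: [0.5446, 0.2026, 0.0615]
orientation: [0.0, 0.578, 0.816, 0.0]
wrist_force: [-0.6, -0.4, 0.5]
grip_width: 0.0002
```

```bash
python3 go.py .5445 .2025 .05
```

```text
t 4.6 tcp [0.5446 0.2026 0.0615] yawy 0.339 tilt [ 3.e-04  1.e-04 -1.e+00] xyz cm [-0.   -0.01  1.15] rot [ 0.  0. -0.] F [-0.6  -0.38  0.48] w 0.00019298737989305244 j [ 0.356  0.473 -0.282  0.815 -0.     1.588]
```

Clean entry with no side load. Now I'll press in small steps and watch the force.

Request:
{"op": "send_rows", "data": {"commands": [{"xyz": [0,0,0.3],"rotation": [0,0,0],"hand": 0},{"xyz": [0,0,0.5],"rotation": [0,0,0],"hand": 0},{"xyz": [0,0,0.7],"rotation": [0,0,0],"hand": 0},{"xyz": [0,0,0.85],"rotation": [0,0,0],"hand": 0},{"xyz": [0,0,0.95],"rotation": [0,0,0],"hand": 0},{"xyz": [0,0,1.05],"rotation": [0,0,0],"hand": 0},{"xyz": [0,0,1.05],"rotation": [0,0,0],"hand": 0}]}}

```text
time_s: 5.3
eef_pos: [0.5447, 0.2026, 0.0508]
orientation: [0.0, 0.578, 0.816, 0.0]
wrist_force: [0.9, -0.9, 3.4]
grip_width: -0.0002
```

```bash
python3 go.py .5445 .2025 .05
```

```text
t 5.3 tcp [0.5447 0.2026 0.0508] yawy 0.339 tilt [ 4.e-04  2.e-04 -1.e+00] xyz cm [-0.01 -0.02  0.08] rot [ 0.  0. -0.] F [ 0.89 -0.87  3.42] w -0.00022561358774695386 j [ 0.356  0.484 -0.295  0.791 -0.     1.588]
```

Request:
{"op": "send_rows", "data": {"commands": [{"xyz": [0,0,0.06],"rotation": [0,0,0],"hand": 0},{"xyz": [0,0,0.12],"rotation": [0,0,0],"hand": 0},{"xyz": [0,0,0.16],"rotation": [0,0,0],"hand": 0},{"xyz": [0,0,0.16],"rotation": [0,0,0],"hand": 0}]}}

```text
time_s: 5.7
eef_pos: [0.5447, 0.2026, 0.05]
orientation: [0.0, 0.578, 0.816, 0.0]
wrist_force: [-1.4, 0.4, 7.9]
grip_width: -0.0001
```

Request:
{"op": "send_rows", "data": {"commands": [{"xyz": [0,0,0.08],"rotation": [0,0,0],"hand": 0},{"xyz": [0,0,0.15],"rotation": [0,0,0],"hand": 0},{"xyz": [0,0,0.15],"rotation": [0,0,0],"hand": 0}]}}

```text
time_s: 6.0
eef_pos: [0.5448, 0.2027, 0.0499]
orientation: [0.0, 0.578, 0.816, 0.001]
wrist_force: [-2.9, -1.2, 17.1]
grip_width: -0.0
```

The force rose to 17 N with no further travel at z = 0.050, so the key is on the hard stop, 30 mm below the mouth. Withdrawing straight up.

Request:
{"op": "send_rows", "data": {"commands": [{"xyz": [0,0,-0.3],"rotation": [0,0,0],"hand": 0},{"xyz": [0,0,-1],"rotation": [0,0,0],"hand": 0},{"xyz": [0,0,-2],"rotation": [0,0,0],"hand": 0},{"xyz": [0,0,-3],"rotation": [0,0,0],"hand": 0},{"xyz": [0,0,-4.5],"rotation": [0,0,0],"hand": 0},{"xyz": [0,0,-7],"rotation": [0,0,0],"hand": 0},{"xyz": [0,0,-10],"rotation": [0,0,0],"hand": 0},{"xyz": [0,0,-12],"rotation": [0,0,0],"hand": 0},{"xyz": [0,0,-12],"rotation": [0,0,0],"hand": 0}]}}

```text
time_s: 6.9
eef_pos: [0.5469, 0.2034, 0.1716]
orientation: [0.002, 0.578, 0.816, 0.003]
wrist_force: [0.2, -0.4, -1.1]
grip_width: 0.0001
```

```bash
python3 go.py .577 -.129 .15 -.22
```

```text
t 6.9 tcp [0.5469 0.2034 0.1716] yawy 0.339 tilt [ 0.0066  0.0025 -1.    ] xyz cm [-32.35  -8.23   2.1 ] rot [ 0.007 -0.002  0.559] F [ 0.22 -0.35 -1.06] w 0.0001262496722480229 j [ 0.356  0.384 -0.114  1.065  0.     1.588]
```

Request:
{"op": "send_rows", "data": {"commands": [{"xyz": [-3,-0.8,0],"rotation": [0,0,0.06],"hand": 0},{"xyz": [-7,-1.8,0],"rotation": [0,0,0.12],"hand": 0},{"xyz": [-11,-2.8,0],"rotation": [0,0,0.19],"hand": 0},{"xyz": [-15,-3.8,0],"rotation": [0,0,0.26],"hand": 0},{"xyz": [-19,-4.8,0],"rotation": [0,0,0.33],"hand": 0},{"xyz": [-23,-5.8,0.5],"rotation": [0,0,0.4],"hand": 0},{"xyz": [-27,-6.8,1],"rotation": [0,0,0.47],"hand": 0},{"xyz": [-30,-7.6,1.5],"rotation": [0,0,0.53],"hand": 0},{"xyz": [-32.3,-8.2,2],"rotation": [0,0,0.56],"hand": 0},{"xyz": [-32.3,-8.2,2],"rotation": [0,0,0.56],"hand": 0},{"xyz": [-32.3,-8.2,2],"rotation": [0,0,0.56],"hand": 0},{"xyz": [-32.3,-8.2,2],"rotation": [0,0,0.56],"hand": 0}]}}

```text
time_s: 8.1
eef_pos: [0.5742, -0.1285, 0.1474]
orientation: [-0.0, 0.78, 0.625, -0.0]
wrist_force: [0.3, -0.4, 0.5]
grip_width: 0.0001
```

```bash
python3 go.py .577 -.129 .075; cat > chk.py <<'E'
from h import *
import sys
from rig import eyes
p,d=eyes.grab_frame("top"); np.savez(sys.argv[1]+".npz",p=p,d=d)
cv2.imwrite(f"pics/{sys.argv[1]}.png",cv2.resize(p[80:330,140:430,::-1],None,fx=2.3,fy=2.3))
for k,(a,b,c,e) in dict(box=(155,170,255,245),st=(285,175,365,235)).items():
    m=np.zeros(p.shape[:2],np.uint8); m[b:e,a:c]=((p[b:e,a:c].min(2)>200)*255)
    N,l,s,cen=cv2.connectedComponentsWithStats(m)
    for j in range(1,N):
        if s[j,4]>=25: print(k,cen[j].round(1),s[j,4],"depthpt",pt("top",cen[j],np.median(d[l==j])).round(4))
E
python3 chk.py t3
```

```text
t 8.1 tcp [ 0.5742 -0.1285  0.1474] yawy -0.22 tilt [-8.e-04  6.e-04 -1.e+00] xyz cm [0.   0.29 7.24] rot [-0.001 -0.    -0.   ] F [ 0.3  -0.43  0.52] w 7.155047510597685e-05 j [-0.22   0.413 -0.134  1.025  0.     1.57 ]
box [218.6 202. ] 55 depthpt [0.5789 0.1259 0.0586]
box [191.6 215.5] 54 depthpt [0.5451 0.2029 0.0503]
```

View pics/t3.png

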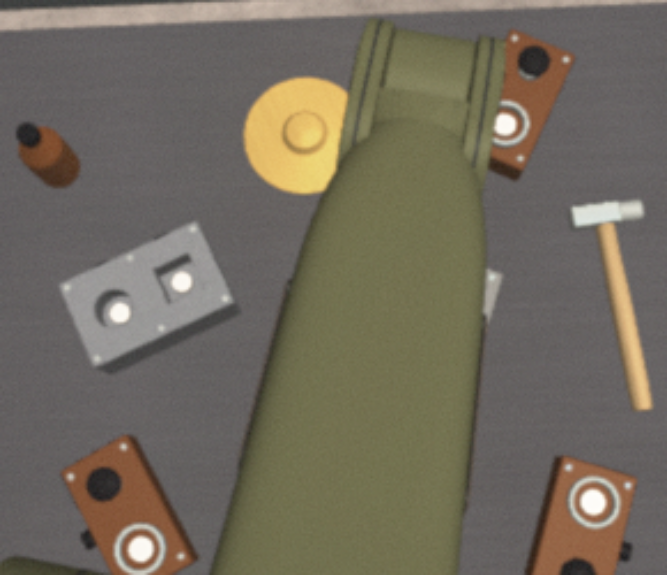

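The top view has the box where it was, at about (150,297) in the crop. The reset key now reads z = 0.050 (home), and the test key is unchanged at 0.058. The arm hides the station. Next I'll lower the tool over the start key to just above the collar rim (64 mm).

Request:
{"op": "send_rows", "data": {"commands": [{"xyz": [0,0.2,2],"rotation": [0,0,0],"hand": 0},{"xyz": [0,0.2,4],"rotation": [0,0,0],"hand": 0},{"xyz": [0,0.2,5.5],"rotation": [0,0,0],"hand": 0},{"xyz": [0,0.2,6.5],"rotation": [0,0,0],"hand": 0},{"xyz": [0,0.2,7],"rotation": [0,0,0],"hand": 0},{"xyz": [0,0.2,7],"rotation": [0,0,0],"hand": 0},{"xyz": [0,0.2,7],"rotation": [0,0,0],"hand": 0},{"xyz": [0,0.2,7],"rotation": [0,0,0],"hand": 0},{"xyz": [0,0.2,7],"rotation": [0,0,0],"hand": 0}]}}

```text
time_s: 9.05
eef_pos: [0.5771, -0.1299, 0.0785]
orientation: [0.001, 0.781, 0.625, 0.0]
wrist_force: [0.3, 0.3, 0.0]
grip_width: -0.0001
```

```bash
python3 go.py .577 -.129 .053; python3 - <<'E'
from h import *
from rig import eyes
p,d=eyes.grab_frame("scene"); 
cv2.imwrite("pics/s4c.png",cv2.resize(p[170:310,190:330,::-1],None,fx=4,fy=4))
E
```

```text
t 9.05 tcp [ 0.5771 -0.1299  0.0785] yawy -0.221 tilt [ 1.4e-03 -3.0e-04 -1.0e+00] xyz cm [ 0.09 -0.03  2.55] rot [ 0.001 -0.     0.   ] F [0.28 0.31 0.  ] w -9.400206860729557e-05 j [-0.221  0.472 -0.233  0.865  0.     1.57 ]
```

View pics/s4c.png

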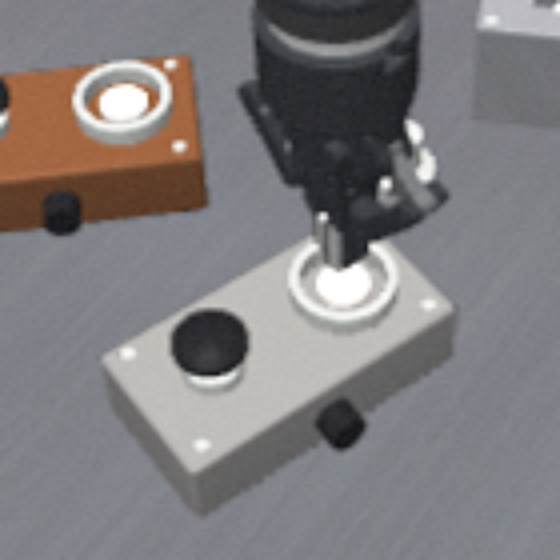

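The crop shows the tip at about (343,262), above the start key at (343,283) inside the collar of the grey station. The stop button at (210,345) is well clear. Pressing.

Request:
{"op": "send_rows", "data": {"commands": [{"xyz": [0.09,0,0.6],"rotation": [0,0,0],"hand": 0},{"xyz": [0.09,0,1.2],"rotation": [0,0,0],"hand": 0},{"xyz": [0.09,0,1.7],"rotation": [0,0,0],"hand": 0},{"xyz": [0.09,0,2.0],"rotation": [0,0,0],"hand": 0},{"xyz": [0.09,0,2.2],"rotation": [0,0,0],"hand": 0},{"xyz": [0.09,0,2.35],"rotation": [0,0,0],"hand": 0},{"xyz": [0.09,0,2.4],"rotation": [0,0,0],"hand": 0},{"xyz": [0.09,0,2.4],"rotation": [0,0,0],"hand": 0}]}}

```text
time_s: 9.9
eef_pos: [0.5762, -0.1288, 0.0538]
orientation: [-0.0, 0.781, 0.625, -0.0]
wrist_force: [-2.8, 0.4, 5.1]
grip_width: -0.0
```

```bash
python3 go.py .577 -.129 .053
```

```text
t 9.9 tcp [ 0.5762 -0.1288  0.0538] yawy -0.221 tilt [-8.e-04  2.e-04 -1.e+00] xyz cm [0.   0.09 0.08] rot [-0.001 -0.    -0.   ] F [-2.76  0.4   5.14] w -2.4039228402326466e-05 j [-0.22   0.495 -0.266  0.811  0.     1.572]
```

Request:
{"op": "send_rows", "data": {"commands": [{"xyz": [0,0,0.08],"rotation": [0,0,0],"hand": 0},{"xyz": [0,0,0.16],"rotation": [0,0,0],"hand": 0},{"xyz": [0,0,0.2],"rotation": [0,0,0],"hand": 0},{"xyz": [0,0,0.2],"rotation": [0,0,0],"hand": 0}]}}

```text
time_s: 10.3
eef_pos: [0.5762, -0.1288, 0.0529]
orientation: [-0.0, 0.781, 0.625, -0.0]
wrist_force: [-6.0, 1.1, 12.3]
grip_width: 0.0
```

Request:
{"op": "send_rows", "data": {"commands": [{"xyz": [0,0,0.05],"rotation": [0,0,0],"hand": 0},{"xyz": [0,0,0.08],"rotation": [0,0,0],"hand": 0},{"xyz": [0,0,0.08],"rotation": [0,0,0],"hand": 0}]}}

```text
time_s: 10.6
eef_pos: [0.5763, -0.1288, 0.0529]
orientation: [0.0, 0.781, 0.625, 0.0]
wrist_force: [-7.9, 1.4, 16.9]
grip_width: 0.0001
```

The hard stop is reached at z = 0.0529, with 17 N and no further travel. Releasing straight up, then moving aside.

Request:
{"op": "send_rows", "data": {"commands": [{"xyz": [0,0,-0.3],"rotation": [0,0,0],"hand": 0},{"xyz": [0,0,-1],"rotation": [0,0,0],"hand": 0},{"xyz": [0,0,-2],"rotation": [0,0,0],"hand": 0},{"xyz": [0,0,-4],"rotation": [0,0,0],"hand": 0},{"xyz": [0,0,-7],"rotation": [0,0,0],"hand": 0},{"xyz": [0,0,-10],"rotation": [0,0,0],"hand": 0},{"xyz": [0,0,-13],"rotation": [0,0,0],"hand": 0},{"xyz": [0,0,-16],"rotation": [0,0,0],"hand": 0},{"xyz": [0,0,-17],"rotation": [0,0,0],"hand": 0},{"xyz": [0,0,-17],"rotation": [0,0,0],"hand": 0}]}}

```text
time_s: 11.6
eef_pos: [0.5784, -0.1293, 0.2229]
orientation: [0.002, 0.781, 0.625, 0.002]
wrist_force: [-0.8, 0.0, 0.6]
grip_width: 0.0
```

```bash
python3 go.py .40 -.35 .23 -.7
```

```text
t 11.6 tcp [ 0.5784 -0.1293  0.2229] yawy -0.221 tilt [ 0.0047 -0.0011 -1.    ] xyz cm [-25.44 -12.57  -0.77] rot [ 0.005 -0.001  0.479] F [-0.77  0.04  0.56] w 2.1639836913090307e-05 j [-0.22   0.377  0.011  1.2   -0.     1.572]
```

Request:
{"op": "send_rows", "data": {"commands": [{"xyz": [-4,-2,0],"rotation": [0,0,0.08],"hand": 0},{"xyz": [-8,-4,0],"rotation": [0,0,0.16],"hand": 0},{"xyz": [-12,-6,0],"rotation": [0,0,0.24],"hand": 0},{"xyz": [-16,-8,0],"rotation": [0,0,0.32],"hand": 0},{"xyz": [-20,-10,0],"rotation": [0,0,0.4],"hand": 0},{"xyz": [-24,-12,0],"rotation": [0,0,0.48],"hand": 0},{"xyz": [-26,-13,0],"rotation": [0,0,0.5],"hand": 0},{"xyz": [-26,-13,0],"rotation": [0,0,0.5],"hand": 0},{"xyz": [-26,-13,0],"rotation": [0,0,0.5],"hand": 0},{"xyz": [-26,-13,0],"rotation": [0,0,0.5],"hand": 0}]}}

```text
time_s: 12.6
eef_pos: [0.3932, -0.3531, 0.22]
orientation: [-0.001, 0.911, 0.413, -0.0]
wrist_force: [0.4, 0.5, -0.4]
grip_width: -0.0001
```

```bash
python3 chk.py t5; cp t5.npz top0.npz; python3 m.py | grep "^top"
```

```text
box [218.5 202. ] 56 depthpt [0.579  0.126  0.0589]
box [191.6 215.6] 56 depthpt [0.5447 0.2028 0.0507]
st [310.4 199.3] 81 depthpt [ 0.5777 -0.1291  0.0579]
top box [218.5 202. ] [215 198   8   9  56] depthpt [0.579  0.126  0.0589] z.057 [0.5794 0.1264 0.057 ]
top box [191.6 215.6] [188 212   8   8  56] depthpt [0.5447 0.2028 0.0507] z.057 [0.5435 0.2012 0.057 ]
top box rect ((561.5562133789062, 164.09173583984375), (110.9710464477539, 180.06004333496094), 23.762075424194336) z med 0.08041662290708007
top st [310.4 199.3] [306 195  10  10  81] depthpt [ 0.5777 -0.1291  0.0579] z.057 [ 0.5779 -0.1292  0.057 ]
top st rect ((562.3781127929688, -168.33139038085938), (169.19493103027344, 90.47320556640625), 70.4950180053711) z med 0.05036479375010883
```

View pics/t5.png

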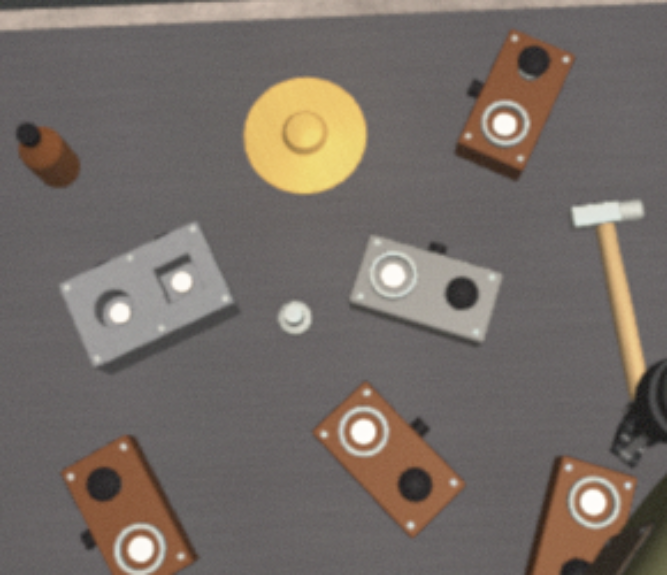

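The top view shows both boxes, the hub (295,317), cymbal, oil and hammer all where they were. The start key is back up (z 0.058) and the reset key is down. The arm is clear at z = 0.22. Handing in.

```bash
python3 -c "
from rig import ctrl
print(ctrl.finish_job())"
```

```text
the job is handed in; nothing more can be done
None
```

I pressed the reset key fully home first, then pressed the start key right down and let it spring back. The job was handed in at about 12.7 s; no verdict was reported.

- **Reset key:** With the gripper shut, I pressed it in the round well until it stopped at z = 0.050, with force rising to 17 N and no further travel. It stayed there, with camera depth reading 0.050 to 0.051 afterwards.
- **Start key:** On the grey station I pressed it to its stop at z = 0.053, also about 17 N. It sprang back to 0.058 after release. During the press there was a side force of up to 8 N, but the station did not move.
- **Everything else:** The test key's height stayed at about 0.058. The fingers came nowhere near the stop button and it looks unpressed, though I did not measure its height. Both boxes are within 0.2 mm of their starting positions. The hub, cymbal, oil bottle and hammer look unmoved in the last picture.
- **Disagreements:** The two cameras' box positions differed by up to 4 mm. I used the top view, where the key and box-rectangle positions agreed to within 1.5 mm.

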